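Tighten the denture-flask press with the T-wrench

ROBOT

A 6-joint arm with a two-finger parallel gripper is mounted at the origin on the work surface. World frame = base frame: x ahead of the robot, y to its left, z up, the work surface at z = 0. Lengths are in m, angles in rad, forces in N, time in s.
With the tool pointing down it reaches from about 0.35 to 0.775 m from the base axis. Payload 5.5 kg.
Tool frame: the origin (TCP) lies between the finger pads; the fingertips stand 22 mm ahead of it and the grasp point (between the pads) lies 3 mm ahead of it; z points along the fingers, y is the line along which they close (so a half turn about z gives the same grasp; the last joint's range is limited). The gripper opens to 85 mm and grips with 20 to 120 N. Pads are 22 mm wide; open, the fingers measure 114 mm over their backs; the gripper's body (76 mm by 85 mm) begins 54 mm behind the grasp point. The pads swing forward as they close: fully open they stand 13 mm farther back than shut.
Start: joints at [-1.475, 0.313, 0.046, 1.304, 0, 1.431], TCP at [0.134, -0.559, 0.253] pointing down, gripper open.
Joint ranges: [-2.76, 2.76], [-0.86, 1.69], [-1.03, 1.26], [-2.2, 2.34], [-1.47, 1.5], [-3.14, 3.14]. Speed limits (rad/s): [2.57, 2.57, 3.14, 3.14, 3.14, 3.14].

INTERFACE

Orientations are given as a unit quaternion [w, x, y, z].
In Python, from workcell import env gives the robot as it stands.
- The arm moves only by the shell command python3 nudge.py 'ROWS' [OPENING] [FORCE]. ROWS is a JSON list of rows, 1 to 8 of them, each of 6 numbers: dx, dy, dz in m, then a rotation vector rx, ry, rz in rad; each row is the pose to reach, as a shift and turn from the pose commanded when the command began, along the tool's axes at that moment; what a row does not reach only later rows make up. A row lasts 1/8 s, in which the tool goes at most 0.0625 m and 0.188 rad, less where a joint would pass 70% of its speed; a pose out of reach is approached as far as the arm can. OPENING is the finger opening in m, set as the command begins (- or left out keeps the last). The fingers move at their own pace and stop on an object; FORCE is the grip in N (left out, the last holds). Time passes only in rows, so rows that do not move let the fingers close. It prints the time, the measured TCP pose, the force, the opening and the grip force at its end. Input that does not fit is refused with a message, and nothing moves.
- env.get_state(): the state, without advancing time (a new reading comes with each control period).
- env.read_camera(name): name is "side" or "top"; returns a dict with "image" (480x640x3 uint8, red, green, blue), "K" (3x3 intrinsics, pixels), "R" (3x3) and "t" (3): a world point X has camera coordinates R X + t. Camera axes: x right, y down, z forward; pixel columns grow to the right and rows downward; lengths in m; the calibration is good to about 2 mm. A picture is of the moment at which its call begins. There is no depth.
- env.hand_in(): hands the job in; it is judged then, once.
The state is a dict: "clock": time; "joint_pos": joint angles; "qvel": joint speeds; "tau": joint torques, N m; "tcp_pos": TCP position; "orientation": TCP orientation; "wrist_force": force on the tool from outside, world axes, zero at the start; "ft_torque": the same for the moment, N m; "finger_gap": finger opening in m; "grip_force": force on a finger pad.
Only numpy, scipy, OpenCV 4.12 (cv2) and the standard library are available. Lean on these libraries where they do the work, as an engineer would, in place of code of your own. Each camera call takes 0.05 s, during which the arm holds its last target. There are 200 camera calls.

TASK

The screw of the denture-flask press is only nipped up. Take the T-wrench from its stand, work its square socket all the way down over the screw's square head, turn the screw clockwise (seen from above) until it comes up against its stop, then lift the wrench off and hang it back in the stand, its handle lying in the two notches as it was. Leave the amber bottle, the mixing cup, the round wedge box and the shade guide standing where they are.

Things in the scene. Friction and masses are not known exactly. Their poses are not given: they have to be found in the camera images.
- wrench: Loose T-wrench, 0.24-0.38 kg, 86 mm tall, upright, hung in the stand at the start. Origin: centre of the socket's open lower mouth; z up the shaft. Steel socket 36 mm outside diameter, z 0 to 30 mm; square bore 19.2 mm across flats, 16 mm deep, open downward; its flats face the wrench's x and y axes. Shaft 12 mm diameter from z 30 to 64 mm.
- wrench_grip (a point): Centre of the wrench's blue crossbar handle (red bands), on the wrench's axis, 75 mm above the mouth. The handle lies along the wrench's y axis: 120 mm long, 16 mm thick (x), 22 mm tall (z 64 to 86 mm of the wrench). Grip it across the 16 mm, from above, mid-handle.
- stand: Fixed steel wrench stand. Origin: centre of the underside of its base, 90 mm (x) by 120 mm (y). Two upright cheeks, 60 mm long (x), 6 mm thick, at y = -30 and +30 mm; 54 mm free between them, open at front and back (x).
- stand_notch (a point): Midway between the notch floors, 120 mm above the table. Each cheek's top edge has a notch 32 mm long (x, centred here) and 8 mm deep. The hung wrench's handle lies along the stand's y axis across both notch floors, shaft between the cheeks, axis through this point, mouth 64 mm below it.
- press: Fixed denture-flask press: green base 110 mm (x) by 172 mm (y), brass flask, two steel columns at y = -68 and +68 mm with dark nuts to 133 mm above the table, green crossbar along y (top 118 mm), square-head screw upright in its middle. Origin: centre of the base's underside; z up.
- press_seat (a point): On the screw's upright axis, in the top of the brass washer (46 mm wide), 126 mm above the table: foot of the square head. A socket fully home rests its mouth on the washer here; while the squares do not match it stays about 13 mm higher.
- press_screw_top (a point): Centre of the top of the steel square head, 18 mm across flats, 13 mm tall, top edges chamfered 1 mm. How its flats are turned is random and in no pose: only pictures or feel tell. It repeats every 90 degrees; the socket drops on when within about 4. The screw resists turning with 0.2 N m, so a socket rubbing on it does not turn it.
- screw (a joint): Turn of the screw in rad, growing clockwise seen from above; starts between 0 and 0.4, hard stop at 1.1 (tight). It does not tell how the flats are turned. It stays where it is left.
- bottle: Bystander: amber glass bottle with black cap, 68 mm diameter, 215 mm tall, 0.45 kg, upright, standing between the stand and the press. Origin: centre of its underside.
- cup: Bystander: white mixing cup, 66 mm diameter at the rim, 62 mm tall, by the press. Origin: centre of its underside.
- wedges: Bystander: round blue wedge box with clear lid, 90 mm diameter, 39 mm tall, by the stand. Origin: centre of its underside.
- shades: Bystander: grey tooth-shade guide, 190 mm long (its x), 52 mm wide, 28 mm tall, with tooth tabs that overhang to y = +50 mm. Origin: centre of the holder's underside.

How it is judged:
By the outcome, as a careful person would: the job done as asked, in the order asked, and still so for the second after the job is handed in, with the robot touching nothing.
It also fails if it takes over 72 s, if anything falls off the work surface, if the arm or the gripper's body presses on something with over 40 N, if the wrist force passes 120 N, or if a joint passes its speed limit or range.

## Working session

There is one attempt and no reset: what is moved stays moved. The work goes in short steps, Python scripts to look and compute and a shell command to move; the robot and the scene stay as the last step left them, time stands still between calls to the robot, and variables do not carry over. Pictures are saved under pics/ and viewed, at most 10 in all, crops included, and the job is handed in when it is done.

```bash
ls; mkdir -p pics; python3 - <<'E'
from workcell import env
import cv2,pickle
d={}
for n in("side","top"):
    c=env.read_camera(n); d[n]=c; cv2.imwrite(f"pics/{n}0.png",c["image"][:,:,::-1]); print(n,c["K"],c["R"],c["t"])
pickle.dump(d,open("cam0.pkl","wb")); print(env.get_state())
E
```

```text
nudge.py
pics
workcell.py
side [[453.18863492   0.         318.06890913]
 [  0.         453.18863492 237.11136266]
 [  0.           0.           1.        ]] [[ 0.88639863 -0.46279083  0.01105028]
 [-0.30913813 -0.60953311 -0.73000206]
 [ 0.34457377  0.64365676 -0.68335561]] [-0.48450398  0.22184565  0.63534864]
top [[477.24897106   0.         315.52235217]
 [  0.         477.24897106 235.86442232]
 [  0.           0.           1.        ]] [[ 0.01048518 -0.9998446  -0.01417159]
 [-0.98347126 -0.00774946 -0.18089836]
 [ 0.18076043  0.01583411 -0.98339969]] [-0.02238999  0.55041561  0.9671391 ]
{'clock': 0.1, 'joint_pos': array([-1.47458177e+00,  3.13943145e-01,  4.50940449e-02,  1.30359006e+00,
       -2.14490409e-05,  1.43122336e+00]), 'qvel': array([ 0.00072083, -0.00189466,  0.00215564,  0.00188496,  0.00085933,
       -0.00028239]), 'tau': array([ 2.19538917e-03, -4.81724274e+01,  2.99242830e+01,  1.26468547e-02,
       -1.53504625e-04, -2.38572085e-06]), 'tcp_pos': array([ 0.13428468, -0.55867293,  0.25248845]), 'orientation': array([-8.21455830e-04,  9.93058240e-01,  1.17620822e-01,  7.08426194e-06]), 'wrist_force': array([-0.03871907, -0.46023203, -0.67132679]), 'ft_torque': array([-0.00163675, -0.00749618,  0.00241038]), 'grip_force': 0.0, 'finger_gap': 0.08569099637886089}
```
View pics/side0.png

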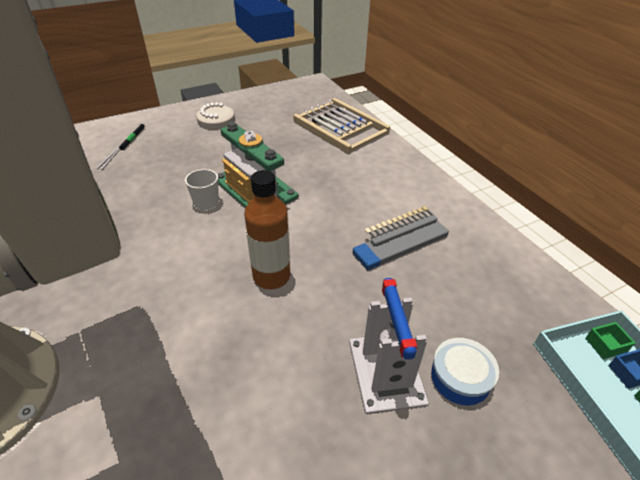

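View pics/top0.png

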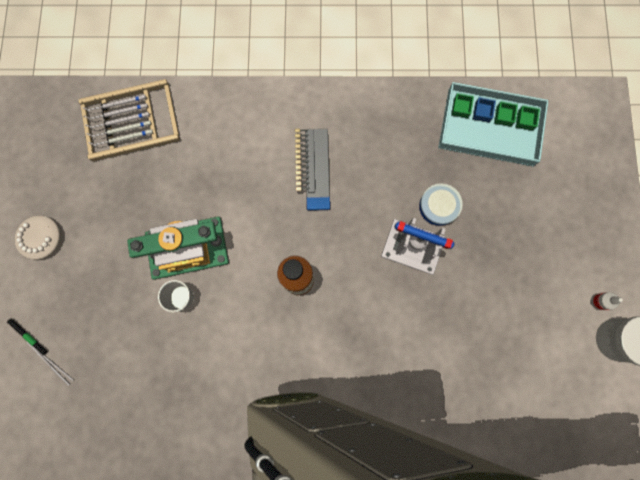

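The side view shows the hung wrench (red bands at about (390,286) and (408,347)), the bottle at (268,240) and the screw head near (250,137). In the top view the handle runs (400,227)-(450,243), the screw is near (170,238), and the bottle cap is at (292,269). Next I'll zoom in and triangulate.

```bash
cat > h.py <<'E'
import numpy as np,cv2,pickle
def tri(cs,ps):
    P=[c["K"]@np.c_[c["R"],c["t"]] for c in (cs["side"],cs["top"])]
    X=cv2.triangulatePoints(P[0],P[1],np.float64(ps[0]).reshape(2,1),np.float64(ps[1]).reshape(2,1)); X=(X[:3]/X[3]).ravel()
    e=[np.hypot(*(proj(c,X)-p)) for c,p in zip((cs["side"],cs["top"]),ps)]
    return X,np.round(e,2)
def proj(c,X):
    p=c["K"]@(c["R"]@X+c["t"]); return p[:2]/p[2]
def onplane(c,p,z):
    d=c["R"].T@np.linalg.inv(c["K"])@[p[0],p[1],1]; o=-c["R"].T@c["t"]
    return o+d*(z-o[2])/d[2]
def crop(c,cx,cy,w,h,s):
    x,y=int(cx-w/2),int(cy-h/2)
    return cv2.resize(np.ascontiguousarray(c["image"][y:y+h,x:x+w,::-1]),None,fx=s,fy=s,interpolation=cv2.INTER_CUBIC)
E
python3 - <<'E'
from h import *
d=pickle.load(open("cam0.pkl","rb"))
for n,(x0,y0,x1,y1) in dict(side=(370,270,425,365),top=(385,212,465,258)).items():
    hsv=cv2.cvtColor(d[n]["image"],cv2.COLOR_RGB2HSV); H,S,V=cv2.split(hsv)
    m=(((H<8)|(H>172))&(S>150)&(V>70)).astype(np.uint8); r=np.zeros_like(m); r[y0:y1,x0:x1]=m[y0:y1,x0:x1]
    k,_,st,ce=cv2.connectedComponentsWithStats(r); print(n,[(s.tolist(),c.round(1)) for s,c in zip(st[1:],ce[1:]) if s[4]>5])
a=np.hstack([crop(d["side"],250,140,40,30,10),crop(d["top"],170,238,40,30,10)])
b=np.hstack([crop(d["side"],398,318,80,60,5),crop(d["top"],424,238,80,60,5)])
cv2.imwrite("pics/z0.png",np.vstack([a,b]))
E
```

```text
side [([382, 279, 14, 14, 85], array([388.2, 283.2])), ([400, 339, 17, 16, 131], array([407.3, 343.9]))]
top [([397, 222, 8, 10, 46], array([400.8, 226.2])), ([445, 239, 8, 9, 48], array([448.3, 243.1]))]
```

View pics/z0.png

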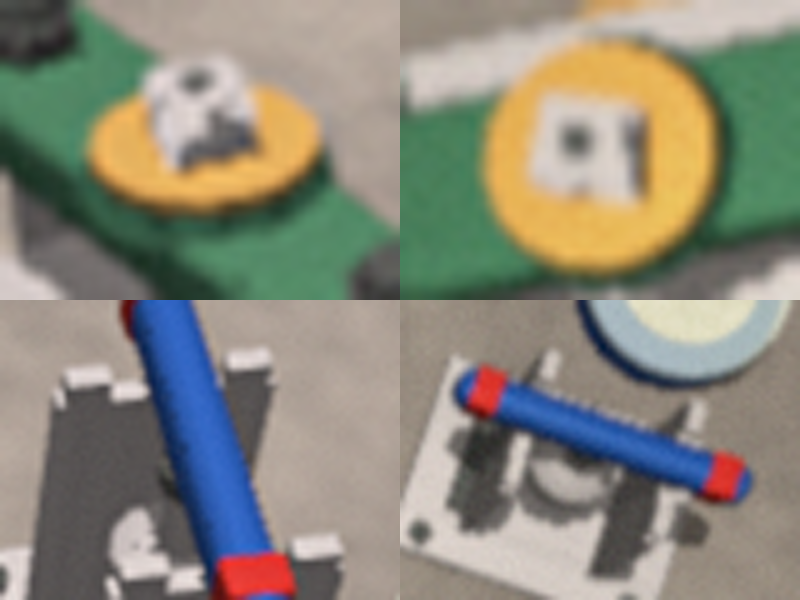

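The top-left and top-right crops show the square head on its washer. The centre dot is near side (249.3,132.7) and top (167.1,236.8); the washer is near side (250,139.2) and top (169.7,238.1). The lower crops show the handle lying in the notches. Now I'll triangulate and rectify the head.

```bash
python3 - <<'E'
from h import *
d=pickle.load(open("cam0.pkl","rb"))
A=tri(d,[(388.2,283.2),(400.8,226.2)]);B=tri(d,[(407.3,343.9),(448.3,243.1)])
print("bands",A,B,(A[0]+B[0])/2,"len",np.linalg.norm(A[0]-B[0]),"ang",np.degrees(np.arctan2(*(A[0]-B[0])[1::-1])))
print("screwtop",tri(d,[(249.3,132.7),(167.1,236.8)]),"washer",tri(d,[(250,139.2),(169.7,238.1)]))
print("nut? bottle top", tri(d,[(263.5,178),(292.5,268)]))
# washer by colour, plane z=.126
for n,(x0,y0,x1,y1) in dict(side=(234,125,266,152),top=(155,225,185,253)).items():
    H,S,V=cv2.split(cv2.cvtColor(d[n]["image"],cv2.COLOR_RGB2HSV)); m=((H>12)&(H<28)&(S>110)&(V>120)).astype(np.uint8)
    r=np.zeros_like(m); r[y0:y1,x0:x1]=m[y0:y1,x0:x1]
    c=max(cv2.findContours(r,cv2.RETR_EXTERNAL,cv2.CHAIN_APPROX_NONE)[0],key=cv2.contourArea); h=cv2.convexHull(c)
    e=cv2.fitEllipse(h); print(n,e,onplane(d[n],e[0],.126))
# rectify around screw, world-plane z=.139
c0=tri(d,[(249.3,132.7),(167.1,236.8)])[0]
out=[]
for n in("side","top"):
    s=8 # px/mm ; columns = -y, rows = -x
    W=400; q=np.float32([[0,0],[W,0],[W,W],[0,W]])
    w=[np.array([c0[0]-(v-W/2)/s/1000,c0[1]-(u-W/2)/s/1000,.139]) for u,v in q]
    p=np.float32([proj(d[n],x) for x in w]); im=cv2.warpPerspective(d[n]["image"][:,:,::-1],cv2.getPerspectiveTransform(p,q),(W,W),flags=cv2.INTER_CUBIC); out.append(im)
cv2.imwrite("pics/rect.png",np.hstack(out))
E
```

```text
bands (array([ 0.55525064, -0.18474324,  0.13740943]), array([0.23, 0.15])) (array([ 0.52222741, -0.27543618,  0.13708323]), array([0.17, 0.1 ])) [ 0.53873902 -0.23008971  0.13724633] len 0.09651863927916067 ang 69.99235882683342
screwtop (array([0.53147253, 0.27144587, 0.13604529]), array([0.47, 0.43])) washer (array([0.53140831, 0.27089615, 0.12166056]), array([0.43, 0.4 ]))
nut? bottle top (array([0.46358422, 0.02014691, 0.20942273]), array([0.37, 0.27]))
side ((249.93270874023438, 139.0731201171875), (12.09397029876709, 22.56871795654297), 87.32102966308594) [0.53005538 0.2643779  0.126     ]
top ((169.60928344726562, 238.26470947265625), (22.00481605529785, 23.770050048828125), 51.12514877319336) [0.52954039 0.26979751 0.126     ]
```

View pics/rect.png

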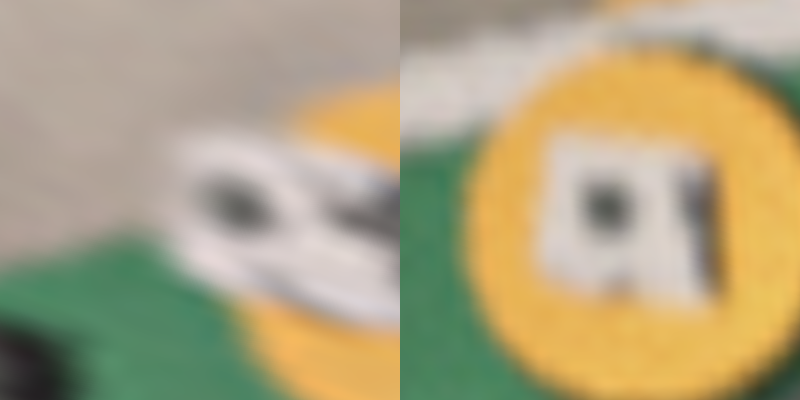

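Head axis comes out at about (0.530, 0.270), matching in both the dot and the washer. The side view reads about 3-4 mm low in height. The flats are at about -6° (mod 90), and the wrench yaw is about -20° with the handle centre near (0.539,-0.230). Next, a helper to convert world goals into tool-axis shifts.

```bash
cat > go.py <<'E'
# usage: go.py x y z yawdeg(of tool y) -> shift & turn in tool axes
import sys,numpy as np
from scipy.spatial.transform import Rotation as R
from workcell import env
s=env.get_state(); w=s["orientation"]; T=R.from_quat([w[1],w[2],w[3],w[0]])
yd=T.as_matrix()[:,1]; print("t",s["clock"],"tcp",s["tcp_pos"].round(4),"ydir",np.degrees(np.arctan2(yd[1],yd[0])).round(2),"tilt",T.as_matrix()[:,2].round(4),"q",s["joint_pos"].round(2),"F",s["wrist_force"].round(1),"M",s["ft_torque"].round(2))
if len(sys.argv)>4:
    x,y,z,a=map(float,sys.argv[1:]); a=np.radians(a); Y=np.array([np.cos(a),np.sin(a),0]); Z=np.array([0,0,-1.]); G=np.c_[np.cross(Y,Z),Y,Z]
    print("shift",T.inv().apply(np.array([x,y,z])-s["tcp_pos"]).round(4),"rot",(T.inv()*R.from_matrix(G)).as_rotvec().round(4))
E
python3 go.py 0.5387 -0.2301 0.23 -20; python3 - <<'E'
from h import *
d=pickle.load(open("cam0.pkl","rb"))
for p in((400.8,226.2),(448.3,243.1)): print(onplane(d["top"],p,.140))
E
```

```text
t 0.1 tcp [ 0.1343 -0.5587  0.2525] ydir -76.49 tilt [-2.0e-04  1.6e-03 -1.0e+00] q [-1.47  0.31  0.05  1.3  -0.    1.43] F [-0.  -0.5 -0.7] M [-0.   -0.01  0.  ]
shift [ 0.47  -0.225  0.023] rot [-0.0014 -0.001  -0.9859]
[ 0.55444887 -0.18418968  0.14      ]
[ 0.5219056 -0.2747496  0.14     ]
```

```bash
python3 nudge.py '[[0.06, -0.028, 0, 0, 0, -0.12], [0.12, -0.056, 0, 0, 0, -0.24], [0.18, -0.084, 0, 0, 0, -0.36], [0.24, -0.112, 0, 0, 0, -0.48], [0.29, -0.14, 0, 0, 0, -0.6], [0.35, -0.168, 0, 0, 0, -0.74], [0.41, -0.196, 0.01, 0, 0, -0.88], [0.469, -0.225, 0.02, 0, 0, -0.986]]' 0.06 40; python3 nudge.py '[[0, 0, 0, 0, 0, 0], [0, 0, 0, 0, 0, 0], [0, 0, 0, 0, 0, 0]]';python3 go.py 0.5385 -0.2298 0.134 -20
```

```text
clock: 1.1
tcp_pos: [0.5226, -0.2429, 0.2361]
orientation: [0.0, 0.818, 0.575, -0.0]
wrist_force: [1.6, -1.1, -0.1]
finger_gap: 0.0598
grip_force: 0.0
clock: 1.48
tcp_pos: [0.5204, -0.2453, 0.2365]
orientation: [-0.0, 0.82, 0.573, -0.0]
wrist_force: [-0.6, -0.1, -0.2]
finger_gap: 0.0602
grip_force: 0.0
t 1.475 tcp [ 0.5204 -0.2453  0.2365] ydir -20.11 tilt [-3.e-04 -2.e-04 -1.e+00] q [-0.58  0.32  0.01  1.26 -0.    1.34] F [-0.6 -0.1 -0.2] M [ 0.   -0.04 -0.03]
shift [0.0208 0.0117 0.1025] rot [-0.0002  0.0003 -0.002 ]
```

```bash
python3 nudge.py '[[0.02, 0.0117, 0.02, 0, 0, 0], [0.0208, 0.0117, 0.05, 0, 0, 0], [0.0208, 0.0117, 0.08, 0, 0, 0], [0.0208, 0.0117, 0.1025, 0, 0, 0], [0.0208, 0.0117, 0.1025, 0, 0, 0], [0.0208, 0.0117, 0.1025, 0, 0, 0]]' && python3 - <<'E'
from workcell import env
from h import *
c={n:env.read_camera(n) for n in("side","top")}
cv2.imwrite("pics/pre.png",np.hstack([crop(c["side"],398,300,100,100,4),crop(c["top"],424,238,100,100,4)]))
E
python3 go.py 0.5385 -0.2298 0.134 -20
```

```text
clock: 2.22
tcp_pos: [0.5394, -0.23, 0.1351]
orientation: [0.001, 0.82, 0.573, 0.0]
wrist_force: [0.6, 0.3, 0.2]
finger_gap: 0.0601
grip_force: 0.0
t 2.325 tcp [ 0.5399 -0.2298  0.1355] ydir -20.05 tilt [ 0.0022 -0.0014 -1.    ] q [-0.54  0.39 -0.13  1.04 -0.    1.38] F [ 0.3 -0.1  0.1] M [ 0.02  0.05 -0.01]
shift [-0.0004 -0.0014  0.0015] rot [ 0.0026  0.0006 -0.0009]
```

View pics/pre.png

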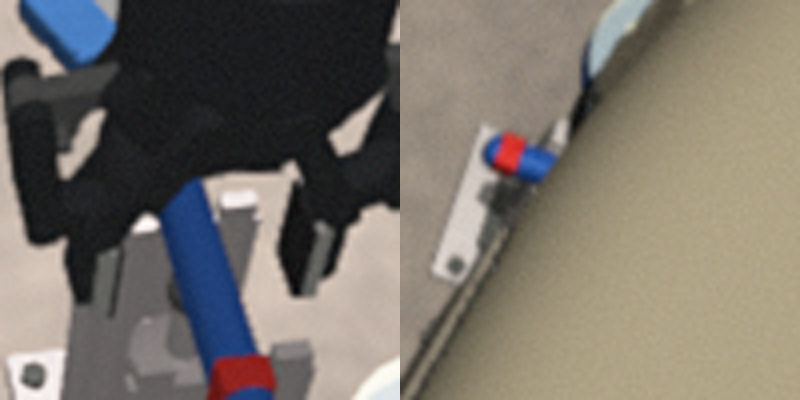

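The picture shows the open fingers straddling the handle: pads at side-crop (105,280) and (310,260), handle between them at (200,230). Close, then lift.

```bash
python3 nudge.py '[[0, 0, 0, 0, 0, 0], [0, 0, 0, 0, 0, 0], [0, 0, 0, 0, 0, 0], [0, 0, 0, 0, 0, 0], [0, 0, 0, 0, 0, 0], [0, 0, 0, 0, 0, 0]]' 0.0 100; python3 go.py
```

```text
clock: 3.08
tcp_pos: [0.5396, -0.2289, 0.1346]
orientation: [0.0, 0.819, 0.574, 0.0]
wrist_force: [-1.4, 0.1, 4.6]
finger_gap: 0.0145
grip_force: 97.9
t 3.075 tcp [ 0.5396 -0.2289  0.1346] ydir -19.99 tilt [ 7.e-04 -5.e-04 -1.e+00] q [-0.54  0.39 -0.14  1.04 -0.    1.38] F [-1.4  0.1  4.6] M [ 0.11  0.26 -0.06]
```

```bash
python3 nudge.py '[[0, 0, -0.02, 0, 0, 0], [0, 0, -0.05, 0, 0, 0], [0, 0, -0.09, 0, 0, 0], [0, 0, -0.13, 0, 0, 0], [0, 0, -0.17, 0, 0, 0], [0, 0, -0.195, 0, 0, 0], [0, 0, -0.195, 0, 0, 0]]'; python3 go.py 0.53 0.27 0.33 83.7
```

```text
clock: 3.95
tcp_pos: [0.5401, -0.2292, 0.3301]
orientation: [0.001, 0.819, 0.574, 0.001]
wrist_force: [0.7, -0.5, -3.0]
finger_gap: 0.0144
grip_force: 97.9
t 3.95 tcp [ 0.5401 -0.2292  0.3301] ydir -19.99 tilt [ 0.0024 -0.0015 -1.    ] q [-0.54  0.33  0.25  1.49 -0.    1.38] F [ 0.7 -0.5 -3. ] M [-0.    0.01  0.  ]
shift [ 0.4657 -0.1801 -0.0007] rot [ 1.4000e-03  2.9000e-03 -1.8097e+00]
```

```bash
python3 nudge.py '[[0.03, -0.01, 0, 0, 0, -0.1], [0.07, -0.027, 0, 0, 0, -0.25], [0.115, -0.044, 0, 0, 0, -0.4], [0.16, -0.062, 0, 0, 0, -0.56], [0.205, -0.079, 0, 0, 0, -0.72], [0.25, -0.097, 0, 0, 0, -0.88], [0.295, -0.114, 0, 0, 0, -1.04], [0.32, -0.124, 0, 0, 0, -1.15]]'; python3 go.py 0.53 0.27 0.33 83.7
```

```text
clock: 4.95
tcp_pos: [0.5311, 0.1165, 0.3263]
orientation: [-0.002, 0.373, 0.928, -0.001]
wrist_force: [0.8, -0.1, -3.8]
finger_gap: 0.0147
grip_force: 97.9
t 4.95 tcp [0.5311 0.1165 0.3263] ydir 46.25 tilt [-0.0038  0.     -1.    ] q [0.07 0.25 0.13 1.46 0.   0.83] F [ 0.8 -0.1 -3.8] M [-0.03 -0.03  0.03]
shift [ 0.1069  0.1101 -0.0037] rot [-0.0016 -0.0036 -0.6537]
```

```bash
python3 nudge.py '[[0.03, 0.03, 0, 0, 0, -0.17], [0.06, 0.06, 0, 0, 0, -0.34], [0.085, 0.088, 0, 0, 0, -0.5], [0.1069, 0.11, 0, 0, 0, -0.654], [0.1069, 0.11, 0, 0, 0, -0.654], [0.1069, 0.11, 0, 0, 0, -0.654], [0.1069, 0.11, 0, 0, 0, -0.654]]'; python3 go.py 0.53 0.27 0.24 83.7
```

```text
clock: 5.82
tcp_pos: [0.532, 0.2666, 0.3282]
orientation: [-0.001, 0.059, 0.998, -0.0]
wrist_force: [0.1, 0.3, -3.2]
finger_gap: 0.0146
grip_force: 98.1
t 5.825 tcp [0.532  0.2666 0.3282] ydir 83.26 tilt [-1.1e-03 -7.0e-04 -1.0e+00] q [ 0.33  0.35  0.28  1.5  -0.    0.45] F [ 0.1  0.3 -3.2] M [-0.06 -0.02 -0.02]
shift [0.0023 0.0032 0.0882] rot [-0.0008 -0.001  -0.0077]
```

```bash
python3 nudge.py '[[0.0023, 0.0032, 0.02, 0, 0, -0.008], [0.0023, 0.0032, 0.05, 0, 0, -0.008], [0.0023, 0.0032, 0.08, 0, 0, -0.008], [0.0023, 0.0032, 0.098, 0, 0, -0.008], [0.0023, 0.0032, 0.098, 0, 0, -0.008], [0.0023, 0.0032, 0.098, 0, 0, -0.008]]'; python3 - <<'E'
from workcell import env
from h import *
c={n:env.read_camera(n) for n in("side","top")}
cv2.imwrite("pics/above.png",np.hstack([crop(c["side"],250,130,60,80,7),crop(c["top"],170,238,50,80,7)]))
print(proj(c["side"],np.array([.53,.27,.149])),proj(c["side"],np.array([.53,.27,.139])),proj(c["side"],np.array([.53,.27,.126])))
E
python3 go.py 0.53 0.27 0.2176 83.7
```

```text
clock: 6.58
tcp_pos: [0.5307, 0.2707, 0.2319]
orientation: [0.001, 0.054, 0.999, 0.0]
wrist_force: [-0.4, 0.5, -2.0]
finger_gap: 0.0145
grip_force: 98.2
[247.78442768 127.45178048] [248.2641634  131.97650232] [248.87699663 137.75655947]
t 6.675 tcp [0.5309 0.271  0.2323] ydir 83.79 tilt [ 2.2e-03  7.0e-04 -1.0e+00] q [ 0.34  0.36  0.06  1.27 -0.    0.45] F [ 0.5 -0.5 -2.7] M [-0.03 -0.03  0.02]
shift [ 0.0008 -0.0011  0.0147] rot [0.0009 0.0021 0.0016]
```

View pics/above.png

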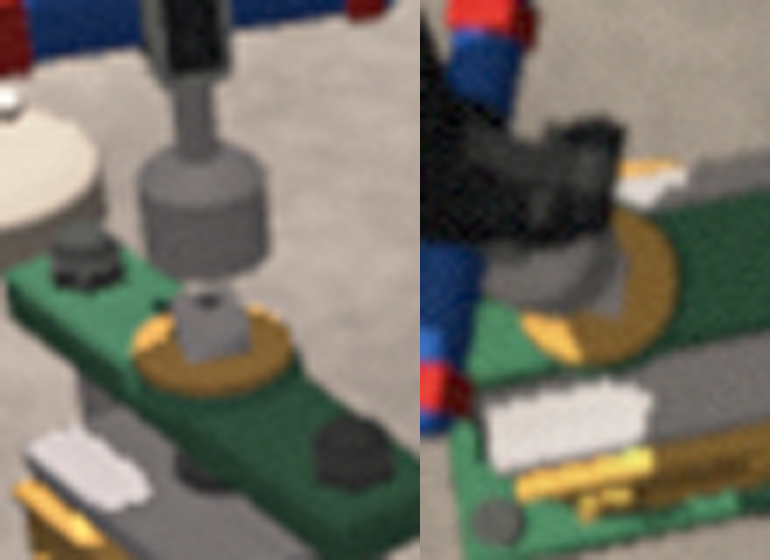

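The side crop shows the socket (edges at cols 138 and 268) above the head (172-250) and the washer (134-293). The relative offset looks to be about 1 mm, so I'll measure it properly.

```bash
python3 - <<'E'
from workcell import env
from h import *
s=env.get_state(); T=s["tcp_pos"]; print(T)
c=env.read_camera("side"); g=cv2.GaussianBlur(c["image"],(0,0),.7).astype(float)
for r in range(117,126):
    p=g[r].sum(1); dl=np.abs(np.gradient(p))
    def sub(a,b):
        k=a+np.argmax(dl[a:b]); w=dl[k-1:k+2]; return k+(w[2]-w[0])/(2*(2*w[1]-w[0]-w[2])+1e-9)
    print(r,round(sub(236,245),2),round(sub(253,264),2))
for r in range(126,133):
    print(r, g[r,244:256].sum(1).round())
# model: socket cylinder edges
m=T-[0,0,.0786]
th=np.linspace(0,2*np.pi,180)
cyl=lambda o,r,z:np.array([proj(c,o+[r*np.cos(t),r*np.sin(t),z]) for t in th])
for z in(.008,.015,.022):
    q=cyl(m,.018,z); print("model z",z,"cols",q[:,0].min(),q[:,0].max(),"row at ext",q[q[:,0].argmin(),1],q[q[:,0].argmax(),1])
q=cyl(m,.018,0); print("mouth lowest row",q[:,1].max())
q=cyl(np.array([.53,.27,.126]),.023,0); print("washer model",q.min(0),q.max(0),q.mean(0))
H,S,V=cv2.split(cv2.cvtColor(c["image"],cv2.COLOR_RGB2HSV))
mk=((H>10)&(H<28)&(S>110)&(V>50)).astype(np.uint8); mk[:125]=0;mk[152:]=0;mk[:,:234]=0;mk[:,266:]=0
print("washer box",cv2.boundingRect(mk))
# jacobian
o=np.array([.53,.27,.15]);print("J/mm",[(proj(c,o+d)-proj(c,o)).round(3) for d in np.eye(3)*.001])
E
```

```text
[0.53089104 0.27103349 0.23227809]
117 238.96 257.89
118 239.09 257.87
119 239.3 257.92
120 239.45 257.96
121 239.61 257.98
122 239.76 258.0
123 239.97 258.09
124 240.18 258.15
125 236.94 258.08
126 [256. 256. 258. 258. 258. 257. 255. 252. 249. 246. 241. 241.]
127 [255. 256. 258. 258. 256. 255. 254. 253. 250. 247. 250. 268.]
128 [263. 270. 274. 271. 268. 268. 268. 270. 273. 282. 305. 351.]
129 [286. 307. 330. 330. 322. 320. 321. 330. 354. 380. 409. 451.]
130 [317. 346. 388. 404. 392. 376. 369. 378. 413. 454. 481. 499.]
131 [325. 349. 388. 404. 381. 350. 341. 354. 388. 436. 480. 499.]
132 [304. 334. 350. 342. 300. 259. 263. 305. 351. 397. 453. 490.]
model z 0.008 cols 238.0705176761038 256.7036802998128 row at ext 121.70169960279318 120.9331992944291
model z 0.015 cols 237.6736288992836 256.4095623489424 row at ext 118.42733773238305 117.66581026415533
model z 0.022 cols 237.27238108552353 256.11222516089725 row at ext 115.11701348364124 114.36265837003853
mouth lowest row 129.6615043282808
washer model [237.25768732 131.84249155] [260.44588341 143.89460587] [248.92358767 137.79728269]
washer box (239, 134, 23, 13)
J/mm [array([ 0.479, -0.115]), array([-0.185, -0.231]), array([-0.048, -0.457])]
```

The socket sits about 1.5 mm too far in +x, which agrees with the small grasp offset along the handle. I'll correct that and go down gently.

```bash
python3 nudge.py '[[0.0014, 0, 0.005, 0, 0, 0], [0.0014, 0, 0.01, 0, 0, 0], [0.0014, 0, 0.013, 0, 0, 0], [0.0014, 0, 0.015, 0, 0, 0], [0.0014, 0, 0.0165, 0, 0, 0], [0.0014, 0, 0.0165, 0, 0, 0]]'; python3 go.py 0.5295 0.271 0.2046 83.7
```

```text
clock: 7.48
tcp_pos: [0.5288, 0.2714, 0.2168]
orientation: [0.001, 0.054, 0.999, 0.0]
wrist_force: [-3.8, -1.0, 9.9]
finger_gap: 0.0146
grip_force: 100.0
t 7.475 tcp [0.5288 0.2714 0.2168] ydir 83.83 tilt [ 2.3e-03  6.0e-04 -1.0e+00] q [ 0.34  0.36  0.02  1.23 -0.    0.45] F [-3.8 -1.   9.9] M [-0.36  0.97 -0.02]
shift [-0.0007 -0.0003  0.0122] rot [0.0009 0.0022 0.0023]
```

```bash
python3 nudge.py '[[0.0008, 0, 0, 0, 0, 0], [0.0008, 0.0, 0.001, 0, 0, 0], [0.0008, 0.0, 0.001, 0, 0, 0]]'; python3 nudge.py '[[0, 0, 0, 0, 0, 0.04], [0, 0, 0, 0, 0, 0.04]]';  python3 nudge.py '[[0, 0, 0, 0, 0, -0.08], [0, 0, 0, 0, 0, -0.08]]'; python3 go.py 0.5295 0.271 0.2046 83.7
```

```text
clock: 7.85
tcp_pos: [0.5287, 0.2714, 0.2166]
orientation: [0.002, 0.054, 0.999, 0.001]
wrist_force: [-4.3, -1.3, 12.8]
finger_gap: 0.0145
grip_force: 100.5
clock: 8.1
tcp_pos: [0.529, 0.2715, 0.2167]
orientation: [0.002, 0.074, 0.997, 0.001]
wrist_force: [-2.1, -0.6, 11.9]
finger_gap: 0.0143
grip_force: 100.5
clock: 8.35
tcp_pos: [0.5286, 0.2715, 0.2167]
orientation: [0.002, 0.034, 0.999, 0.001]
wrist_force: [-4.2, -1.2, 12.8]
finger_gap: 0.0144
grip_force: 100.6
t 8.35 tcp [0.5286 0.2715 0.2167] ydir 86.15 tilt [ 4.2e-03  9.0e-04 -1.0e+00] q [ 0.34  0.36  0.02  1.23 -0.    0.41] F [-4.2 -1.2 12.8] M [-0.53  0.96 -0.05]
shift [-0.0009 -0.0005  0.0121] rot [0.0013 0.0041 0.0428]
```

```bash
python3 - <<'E'
from workcell import env
from h import *
c={n:env.read_camera(n) for n in("side","top")}
pickle.dump(c,open("cam1.pkl","wb"))
cv2.imwrite("pics/c1.png",np.hstack([crop(c["side"],250,130,40,60,10),crop(c["top"],170,238,40,60,10)]))
E
```

```text
(no output)
```

View pics/c1.png

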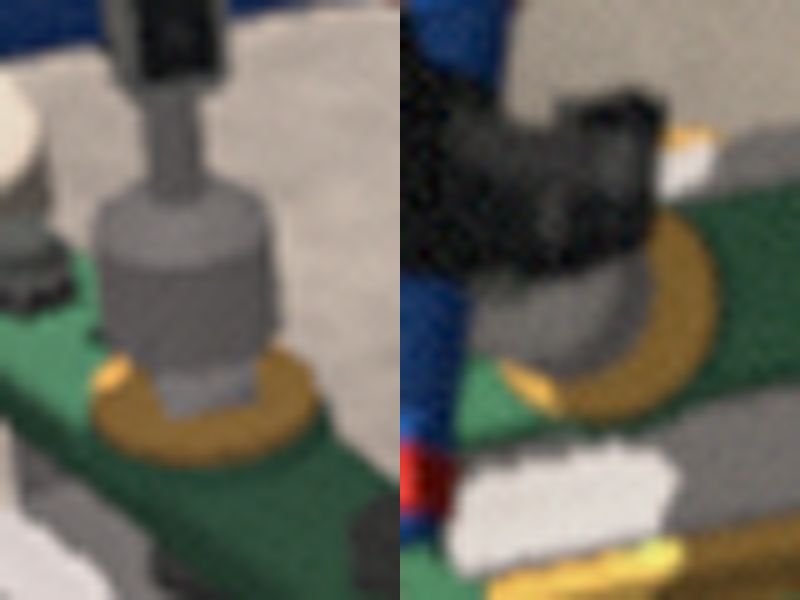

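```bash
python3 - <<'E'
from h import *
c=pickle.load(open("cam1.pkl","rb"))
t=c["top"]; g=cv2.GaussianBlur(t["image"],(0,0),.6).astype(float)
# crop origin top (150,208): 
print("col profiles R,B right of socket")
for r in(234,235,236,237,238,239): print(r,g[r,168:185].astype(int)[:,0].tolist(),(g[r,168:185,0]-g[r,168:185,2]).astype(int).tolist())
for col in(164,166,168,170): print(col,(g[238:254,col,0]-g[238:254,col,2]).astype(int).tolist())
th=np.linspace(0,2*np.pi,360)
def cyl(cm,o,r): return np.array([proj(cm,np.array(o)+[r*np.cos(a),r*np.sin(a),0]) for a in th])
for nm,o,r in(("washtop",(.5304,.271,.126),.023),("washbot",(.5304,.271,.118),.023),("mouth",(.5304,.271,.138),.018),("sockshoulder",(.5304,.271,.168),.018)):
    q=cyl(t,o,r); s=cyl(c["side"],o,r); print(nm,"top right",q[:,0].max().round(2),"bot",q[:,1].max().round(2),"side L,R,bot",s[:,0].min().round(2),s[:,0].max().round(2),s[:,1].max().round(2))
s=c["side"]; gs=cv2.GaussianBlur(s["image"],(0,0),.6).astype(float)
for r in(133,135,137,139,141): print("side",r,(gs[r,232:266,0]-gs[r,232:266,2]).astype(int).tolist())
for r in(127,129,131): print("side sum",r,gs[r,234:264].sum(1).astype(int).tolist())
E
```

```text
col profiles R,B right of socket
234 [35, 47, 58, 65, 63, 66, 79, 102, 117, 120, 119, 117, 98, 64, 40, 38, 40] [1, 2, 3, 4, 4, 7, 20, 50, 70, 77, 78, 75, 59, 26, -2, -10, -11]
235 [63, 76, 83, 82, 73, 69, 77, 98, 115, 121, 122, 121, 106, 70, 43, 37, 39] [3, 3, 5, 6, 6, 6, 17, 43, 66, 76, 77, 77, 66, 35, 3, -9, -11]
236 [89, 95, 95, 87, 76, 70, 77, 94, 113, 121, 123, 123, 109, 76, 47, 38, 39] [7, 7, 7, 5, 6, 6, 15, 38, 66, 76, 77, 77, 68, 38, 7, -9, -11]
237 [101, 102, 96, 85, 74, 71, 78, 98, 114, 119, 122, 123, 110, 79, 50, 38, 39] [7, 9, 7, 6, 4, 5, 15, 42, 68, 76, 76, 77, 69, 40, 7, -7, -10]
238 [104, 102, 92, 80, 71, 72, 82, 102, 117, 119, 121, 122, 112, 83, 50, 39, 38] [7, 8, 7, 6, 4, 5, 19, 47, 71, 77, 77, 76, 70, 43, 8, -8, -11]
239 [103, 96, 87, 76, 71, 73, 86, 105, 118, 122, 122, 124, 111, 80, 45, 38, 40] [8, 8, 7, 5, 4, 7, 24, 54, 71, 78, 78, 77, 68, 41, 6, -8, -10]
164 [8, 6, 7, 8, 7, 7, 16, 56, 105, 119, 88, 37, 3, -1, 6, 9]
166 [8, 7, 8, 10, 8, 7, 7, 22, 53, 75, 74, 46, 14, 1, 5, 11]
168 [7, 8, 7, 7, 7, 6, 10, 31, 58, 74, 71, 49, 18, 4, 8, 13]
170 [7, 7, 5, 5, 6, 10, 26, 
[... 827 characters left out ...]
 6, 6, 6, 6, 10, 32, 63, 76, 78, 80, 75, 52, 27, 21, 23, 24]
side 141 [-9, -9, -11, -13, -17, -16, 1, 43, 72, 79, 78, 77, 78, 73, 50, 30, 29, 37, 47, 53, 59, 66, 70, 74, 77, 77, 77, 74, 61, 33, 9, 15, 22, 23]
side sum 127 [202, 200, 199, 241, 294, 295, 264, 257, 260, 264, 269, 270, 270, 267, 267, 264, 259, 252, 249, 243, 239, 237, 248, 341, 466, 527, 531, 525, 529, 530]
side sum 129 [141, 138, 142, 195, 269, 296, 269, 260, 257, 260, 259, 260, 260, 261, 260, 258, 256, 253, 251, 247, 244, 239, 245, 317, 438, 513, 524, 525, 529, 528]
side sum 131 [229, 253, 284, 310, 314, 297, 270, 260, 260, 262, 262, 264, 264, 261, 259, 256, 253, 252, 247, 246, 245, 239, 240, 297, 412, 490, 509, 512, 517, 523]
```

The side crop shows the socket (103-275, row 320) resting on the head, whose lower part is visible at (160-258, 390). The top crop shows its right edge at 655. Edge fits and the contact moment both say the socket sits about 2.4 mm too far in +y, so I'll shift it.

```bash
python3 nudge.py '[[0, 0, -0.002, 0, 0, 0.02], [-0.0003, -0.0024, -0.002, 0, 0, 0.043], [-0.0003, -0.0024, 0, 0, 0, 0.043], [-0.0003, -0.0024, 0.001, 0, 0, 0.043], [-0.0003, -0.0024, 0.002, 0, 0, 0.043], [-0.0003, -0.0024, 0.002, 0, 0, 0.043]]'; python3 go.py 0.5295 0.269 0.2046 83.7
```

```text
clock: 9.2
tcp_pos: [0.5281, 0.2687, 0.2108]
orientation: [-0.0, 0.055, 0.998, -0.0]
wrist_force: [2.4, -0.3, -2.9]
finger_gap: 0.0143
grip_force: 98.0
t 9.2 tcp [0.5281 0.2687 0.2108] ydir 83.65 tilt [-6.e-04 -6.e-04 -1.e+00] q [ 0.34  0.36  0.01  1.22 -0.    0.45] F [ 2.4 -0.3 -2.9] M [-0.   -0.54 -0.  ]
shift [-0.0014  0.0004  0.0062] rot [-0.0007 -0.0005 -0.0009]
```

It dropped on. Continue down to the washer.

```bash
python3 nudge.py '[[-0.0004, 0, 0.002, 0, 0, 0], [-0.0006, 0, 0.004, 0, 0, 0], [-0.0006, 0, 0.006, 0, 0, 0], [-0.0006, 0, 0.0072, 0, 0, 0], [-0.0006, 0, 0.0072, 0, 0, 0], [-0.0006, 0, 0.0072, 0, 0, 0]]'; python3 go.py 0.5295 0.269 0.2046 83.7
```

```text
clock: 9.95
tcp_pos: [0.5286, 0.2689, 0.2046]
orientation: [0.0, 0.055, 0.998, 0.0]
wrist_force: [-1.5, -0.9, 1.9]
finger_gap: 0.0145
grip_force: 98.9
t 9.95 tcp [0.5286 0.2689 0.2046] ydir 83.66 tilt [ 3.e-04  1.e-04 -1.e+00] q [ 0.34  0.37  0.    1.21 -0.    0.45] F [-1.5 -0.9  1.9] M [-0.15  0.67 -0.  ]
shift [-0.0009  0.0002  0.    ] rot [ 0.0001  0.0003 -0.0008]
```

Fully home: TCP is 70 mm above its hung height, matching the expected 126 − 56 mm. Now turn clockwise, pivoting about the socket axis.

```bash
python3 nudge.py '[[0, 0.0001, 0, 0, 0, 0.08], [0, 0.0002, 0, 0, 0, 0.16], [0, 0.0003, 0, 0, 0, 0.25], [-0.0001, 0.0004, 0, 0, 0, 0.34], [-0.0001, 0.0005, 0, 0, 0, 0.43], [-0.0002, 0.0006, 0, 0, 0, 0.52], [-0.0002, 0.0007, 0, 0, 0, 0.6], [-0.0002, 0.0007, 0, 0, 0, 0.6]]'; python3 go.py
```

```text
clock: 10.95
tcp_pos: [0.5292, 0.27, 0.2046]
orientation: [0.0, 0.347, 0.938, 0.001]
wrist_force: [-0.8, 1.5, 2.4]
finger_gap: 0.0143
grip_force: 98.8
t 10.95 tcp [0.5292 0.27   0.2046] ydir 49.34 tilt [ 9.e-04  9.e-04 -1.e+00] q [0.34 0.37 0.   1.21 0.   1.05] F [-0.8  1.5  2.4] M [0.28 0.29 0.12]
```

```bash
for i in 1; do python3 nudge.py '[[0, 0.0001, 0, 0, 0, 0.05], [0, 0.0001, 0, 0, 0, 0.1], [0, 0.0001, 0, 0, 0, 0.1]]'; python3 go.py; done;  python3 nudge.py '[[0, 0.0001, 0, 0, 0, 0.05], [0, 0.0001, 0, 0, 0, 0.1], [0, 0.0001, 0, 0, 0, 0.1]]'; python3 go.py
```

```text
clock: 11.32
tcp_pos: [0.5293, 0.27, 0.2046]
orientation: [0.0, 0.393, 0.919, 0.001]
wrist_force: [-0.6, 1.7, 2.7]
finger_gap: 0.0141
grip_force: 99.0
t 11.325 tcp [0.5293 0.27   0.2046] ydir 43.66 tilt [ 9.e-04  1.e-03 -1.e+00] q [0.34 0.37 0.   1.21 0.   1.15] F [-0.6  1.7  2.7] M [0.41 0.22 0.13]
clock: 11.7
tcp_pos: [0.5294, 0.2701, 0.2046]
orientation: [0.0, 0.439, 0.899, 0.001]
wrist_force: [-0.5, 3.1, 3.4]
finger_gap: 0.0144
grip_force: 99.1
t 11.7 tcp [0.5294 0.2701 0.2046] ydir 37.94 tilt [ 0.001  0.001 -1.   ] q [0.34 0.37 0.   1.21 0.   1.25] F [-0.5  3.1  3.4] M [0.6  0.2  0.03]
```

```bash
python3 nudge.py '[[0, 0.0001, 0, 0, 0, 0.05], [0, 0.0001, 0, 0, 0, 0.1], [0, 0.0001, 0, 0, 0, 0.1]]'; python3 go.py;  python3 nudge.py '[[0, 0.0001, 0, 0, 0, 0.05], [0, 0.0001, 0, 0, 0, 0.1], [0, 0.0001, 0, 0, 0, 0.1]]'; python3 go.py
```

```text
clock: 12.08
tcp_pos: [0.5295, 0.2702, 0.2046]
orientation: [0.0, 0.483, 0.876, 0.001]
wrist_force: [-0.7, 3.2, 4.2]
finger_gap: 0.0145
grip_force: 99.1
t 12.075 tcp [0.5295 0.2702 0.2046] ydir 32.21 tilt [ 0.0011  0.001  -1.    ] q [0.34 0.37 0.   1.21 0.   1.35] F [-0.7  3.2  4.2] M [ 0.68  0.09 -0.01]
clock: 12.45
tcp_pos: [0.5297, 0.2702, 0.2046]
orientation: [0.0, 0.526, 0.85, 0.001]
wrist_force: [-0.5, 3.8, 3.3]
finger_gap: 0.0141
grip_force: 99.2
t 12.45 tcp [0.5297 0.2702 0.2046] ydir 26.48 tilt [ 1.1e-03  9.0e-04 -1.0e+00] q [0.34 0.37 0.   1.21 0.   1.45] F [-0.5  3.8  3.3] M [0.81 0.05 0.03]
```

```bash
python3 nudge.py '[[0, 0.0001, 0, 0, 0, 0.05], [0, 0.0001, 0, 0, 0, 0.1]]'; python3 go.py;  python3 nudge.py '[[0, 0.0001, 0, 0, 0, 0.05], [0, 0.0001, 0, 0, 0, 0.1]]'; python3 go.py; python3 - <<'E'
from workcell import env
from h import *
c={n:env.read_camera(n) for n in("side","top")}
pickle.dump(c,open("cam2.pkl","wb"))
cv2.imwrite("pics/c2.png",np.hstack([crop(c["side"],250,120,80,100,5),crop(c["top"],170,238,80,100,5)]))
E
```

```text
clock: 12.7
tcp_pos: [0.5298, 0.2703, 0.2046]
orientation: [0.0, 0.569, 0.823, 0.001]
wrist_force: [0.6, 4.2, 3.7]
finger_gap: 0.0144
grip_force: 99.2
t 12.7 tcp [0.5298 0.2703 0.2046] ydir 20.69 tilt [ 0.0013  0.001  -1.    ] q [0.34 0.37 0.   1.21 0.   1.55] F [0.6 4.2 3.7] M [ 0.83 -0.04  0.24]
clock: 12.95
tcp_pos: [0.53, 0.2703, 0.2046]
orientation: [0.0, 0.609, 0.793, 0.001]
wrist_force: [-0.3, 3.0, 3.6]
finger_gap: 0.0145
grip_force: 99.2
t 12.95 tcp [0.53   0.2703 0.2046] ydir 14.96 tilt [ 0.0013  0.001  -1.    ] q [0.34 0.37 0.   1.21 0.   1.65] F [-0.3  3.   3.6] M [ 0.85 -0.04  0.44]
```

View pics/c2.png

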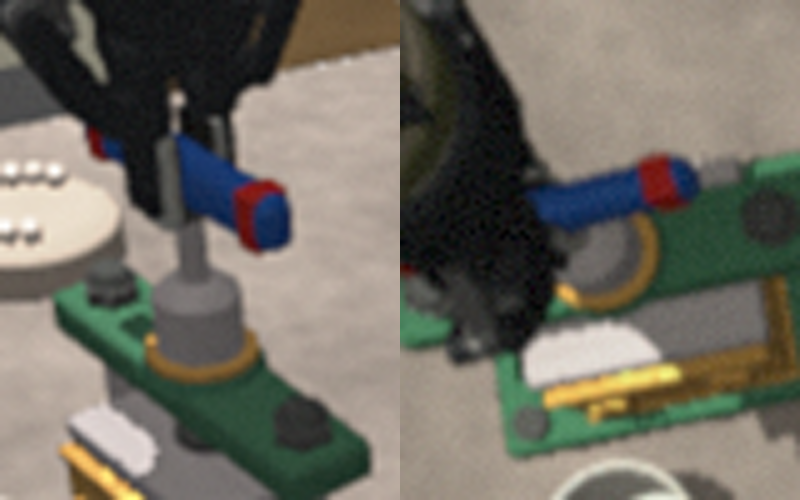

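The socket sits home on the washer (side crop (200,350)) with the handle still square in the pads. The moment is rising, so I'll check whether that's the stop.

```bash
python3 nudge.py '[[0, 0, 0, 0, 0, 0.03], [0, 0, 0, 0, 0, 0.03]]'; python3 go.py;  python3 nudge.py '[[0, 0.0, 0, 0, 0, 0.03], [0, 0.0, 0, 0, 0, 0.03]]'; python3 go.py
```

```text
clock: 13.3
tcp_pos: [0.53, 0.2703, 0.2046]
orientation: [0.0, 0.621, 0.784, 0.001]
wrist_force: [0.7, 4.5, 5.0]
finger_gap: 0.0144
grip_force: 99.6
t 13.3 tcp [0.53   0.2703 0.2046] ydir 13.25 tilt [ 1.4e-03  8.0e-04 -1.0e+00] q [0.34 0.37 0.   1.21 0.   1.68] F [0.7 4.5 5. ] M [ 1.06 -0.22  0.66]
clock: 13.55
tcp_pos: [0.53, 0.2703, 0.2046]
orientation: [0.0, 0.632, 0.775, 0.001]
wrist_force: [2.0, 3.7, 5.6]
finger_gap: 0.0143
grip_force: 99.8
t 13.55 tcp [0.53   0.2703 0.2046] ydir 11.57 tilt [ 1.4e-03  7.0e-04 -1.0e+00] q [0.34 0.37 0.   1.21 0.   1.71] F [2.  3.7 5.6] M [ 1.06 -0.26  0.92]
```

The moment climbs linearly (0.44, 0.66, 0.92 N m, well over the 0.2 N m friction), so the screw is on its stop. Relax and lift off.

```bash
python3 nudge.py '[[0, 0, 0, 0, 0, -0.05], [0, 0, 0, 0, 0, -0.095], [0, 0, 0, 0, 0, -0.095]]'; python3 go.py; python3 nudge.py '[[0, 0, -0.004, 0, 0, -0.095], [0, 0, -0.01, 0, 0, -0.095], [0, 0, -0.02, 0, 0, -0.095], [0, 0, -0.04, 0, 0, -0.095], [0, 0, -0.07, 0, 0, -0.095], [0, 0, -0.1, 0, 0, -0.095], [0, 0, -0.128, 0, 0, -0.095], [0, 0, -0.128, 0, 0, -0.095]]'; python3 go.py 0.5396 -0.2289 0.33 -20
```

```text
clock: 13.92
tcp_pos: [0.5299, 0.2702, 0.2046]
orientation: [0.0, 0.595, 0.803, 0.001]
wrist_force: [0.9, 5.0, 4.7]
finger_gap: 0.0149
grip_force: 99.4
t 13.925 tcp [0.5299 0.2702 0.2046] ydir 16.92 tilt [ 1.1e-03  9.0e-04 -1.0e+00] q [0.34 0.37 0.   1.21 0.   1.61] F [0.9 5.  4.7] M [ 1.12 -0.14  0.01]
clock: 14.92
tcp_pos: [0.5298, 0.2692, 0.3333]
orientation: [0.001, 0.557, 0.83, -0.0]
wrist_force: [-0.1, 1.0, -3.2]
finger_gap: 0.0141
grip_force: 98.7
t 14.925 tcp [0.5298 0.2692 0.3333] ydir 22.3 tilt [ 0.0015 -0.0011 -1.    ] q [ 0.34  0.35  0.29  1.51 -0.    1.52] F [-0.1  1.  -3.2] M [-0.03 -0.01 -0.01]
shift [-0.4645 -0.1799  0.0038] rot [0.0016 0.0011 0.7383]
```

```bash
python3 nudge.py '[[-0.03, -0.012, 0, 0, 0, 0.05], [-0.075, -0.029, 0, 0, 0, 0.13], [-0.12, -0.046, 0, 0, 0, 0.22], [-0.165, -0.064, 0, 0, 0, 0.31], [-0.21, -0.081, 0, 0, 0, 0.4], [-0.255, -0.099, 0, 0, 0, 0.49], [-0.3, -0.116, 0, 0, 0, 0.58], [-0.33, -0.128, 0, 0, 0, 0.65]]'; python3 go.py 0.5396 -0.2289 0.33 -20
```

```text
clock: 15.92
tcp_pos: [0.5351, -0.0863, 0.3296]
orientation: [-0.001, 0.794, 0.608, -0.002]
wrist_force: [1.8, -0.3, -2.1]
finger_gap: 0.0146
grip_force: 98.5
t 15.925 tcp [ 0.5351 -0.0863  0.3296] ydir -15.16 tilt [-4.8e-03  1.0e-04 -1.0e+00] q [-0.31  0.24  0.14  1.47 -0.    1.53] F [ 1.8 -0.3 -2.1] M [ 0.02 -0.02 -0.04]
shift [-0.1365  0.0417 -0.0004] rot [-0.0046  0.0014  0.0845]
```

```bash
python3 nudge.py '[[-0.04, 0.012, 0, 0, 0, 0.03], [-0.08, 0.024, 0, 0, 0, 0.06], [-0.115, 0.035, 0, 0, 0, 0.0845], [-0.1365, 0.0417, 0, 0, 0, 0.0845], [-0.1365, 0.0417, 0, 0, 0, 0.0845], [-0.1365, 0.0417, 0, 0, 0, 0.0845]]'; python3 go.py 0.5396 -0.2289 0.23 -20;  python3 - <<'E'
from workcell import env
from h import *
c={n:env.read_camera(n) for n in("side","top")}
pickle.dump(c,open("cam3.pkl","wb"))
d0=pickle.load(open("cam0.pkl","rb"))
W=400;s=8;q=np.float32([[0,0],[W,0],[W,W],[0,W]])
w=[np.array([.5304-(v-W/2)/s/1000,.271-(u-W/2)/s/1000,.139]) for u,v in q]
p=np.float32([proj(c["top"],x) for x in w]); im=cv2.warpPerspective(c["top"]["image"][:,:,::-1],cv2.getPerspectiveTransform(p,q),(W,W),flags=cv2.INTER_CUBIC)
cv2.imwrite("pics/c3.png",np.hstack([crop(c["side"],410,270,100,100,4),im]))
E
```

```text
clock: 16.68
tcp_pos: [0.5414, -0.2258, 0.3315]
orientation: [-0.001, 0.818, 0.576, -0.0]
wrist_force: [0.5, 0.5, -2.1]
finger_gap: 0.0146
grip_force: 98.5
t 16.675 tcp [ 0.5414 -0.2258  0.3315] ydir -19.7 tilt [-0.0015  0.0012 -1.    ] q [-0.53  0.33  0.26  1.5   0.    1.38] F [ 0.5  0.5 -2.1] M [ 0.06 -0.03 -0.01]
shift [-0.0036 -0.0004  0.1015] rot [-0.0018 -0.0006  0.0052]
```

View pics/c3.png

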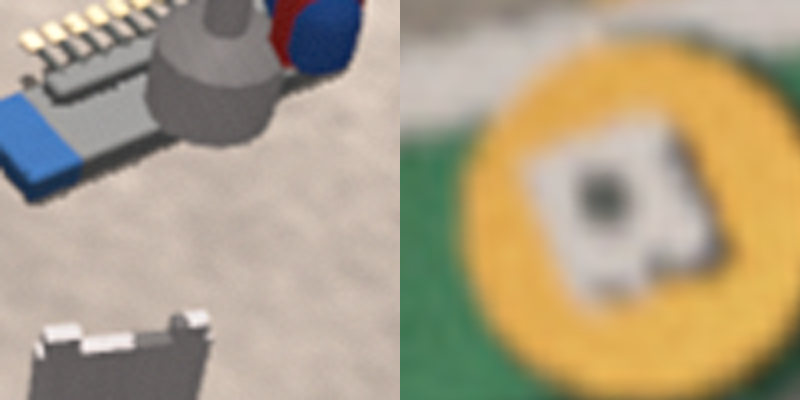

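The head is square on its washer and has turned to about +20° yaw (from -6°+90°), roughly 1.1 rad clockwise, so the stop holds. The socket hangs plumb in the grip at side-crop (212,90). Lower it into the notches.

```bash
python3 nudge.py '[[-0.0036, -0.0004, 0.01, 0, 0, 0.005], [-0.0036, -0.0004, 0.04, 0, 0, 0.005], [-0.0036, -0.0004, 0.08, 0, 0, 0.005], [-0.0036, -0.0004, 0.12, 0, 0, 0.005], [-0.0036, -0.0004, 0.15, 0, 0, 0.005], [-0.0036, -0.0004, 0.175, 0, 0, 0.005], [-0.0036, -0.0004, 0.18, 0, 0, 0.005], [-0.0036, -0.0004, 0.18, 0, 0, 0.005]]'; python3 go.py 0.5396 -0.2289 0.1346 -20
```

```text
clock: 17.77
tcp_pos: [0.5401, -0.2297, 0.1524]
orientation: [0.0, 0.819, 0.574, -0.0]
wrist_force: [-0.1, 0.4, -2.9]
finger_gap: 0.0146
grip_force: 98.5
t 17.775 tcp [ 0.5401 -0.2297  0.1524] ydir -20.0 tilt [-1.e-04 -1.e-04 -1.e+00] q [-0.54  0.38 -0.11  1.08 -0.    1.38] F [-0.1  0.4 -2.9] M [ 0.01  0.04 -0.03]
shift [ 0.0006 -0.0008  0.0178] rot [-0.      0.0001 -0.0001]
```

```bash
python3 nudge.py '[[0.0006, -0.0006, 0.006, 0, 0, 0], [0.0006, -0.0006, 0.012, 0, 0, 0], [0.0006, -0.0006, 0.016, 0, 0, 0], [0.0006, -0.0006, 0.018, 0, 0, 0], [0.0006, -0.0006, 0.018, 0, 0, 0], [0.0006, -0.0006, 0.018, 0, 0, 0]]'; python3 go.py
```

```text
clock: 18.52
tcp_pos: [0.5397, -0.2291, 0.1346]
orientation: [0.0, 0.819, 0.573, -0.0]
wrist_force: [-2.9, 1.0, 2.1]
finger_gap: 0.0143
grip_force: 99.0
t 18.525 tcp [ 0.5397 -0.2291  0.1346] ydir -20.03 tilt [ 0.e+00 -2.e-04 -1.e+00] q [-0.54  0.39 -0.13  1.04 -0.    1.38] F [-2.9  1.   2.1] M [ 0.22  0.39 -0.01]
```

Resting on the notch floors (the load has changed sign). Release and retreat.

```bash
python3 nudge.py '[[0, 0, 0, 0, 0, 0], [0, 0, 0, 0, 0, 0], [0, 0, 0, 0, 0, 0], [0, 0, 0, 0, 0, 0], [0, 0, 0, 0, 0, 0]]' 0.06; python3 nudge.py '[[0, 0, -0.02, 0, 0, 0], [0, 0, -0.06, 0, 0, 0], [0, 0, -0.11, 0, 0, 0], [0, 0, -0.15, 0, 0, 0], [0, 0, -0.15, 0, 0, 0]]'; python3 nudge.py '[[-0.05, 0, 0, 0, 0, 0], [-0.1, 0, 0, 0, 0, 0], [-0.15, 0, 0, 0, 0, 0], [-0.2, 0, 0, 0, 0, 0], [-0.24, 0, 0, 0, 0, 0], [-0.24, 0, 0, 0, 0, 0], [-0.24, 0, 0, 0, 0, 0]]'; python3 go.py
python3 - <<'E'
from workcell import env
from h import *
c={n:env.read_camera(n) for n in("side","top")}
cv2.imwrite("pics/end.png",np.hstack([cv2.resize(np.ascontiguousarray(c["side"]["image"][60:420,160:520,::-1]),(400,400)),crop(c["top"],424,238,100,100,4)]))
E
```

```text
clock: 19.15
tcp_pos: [0.5398, -0.2292, 0.1342]
orientation: [0.0, 0.819, 0.573, -0.0]
wrist_force: [-0.8, 0.3, 0.4]
finger_gap: 0.0601
grip_force: 0.0
clock: 19.77
tcp_pos: [0.5413, -0.2301, 0.2883]
orientation: [0.003, 0.819, 0.573, 0.001]
wrist_force: [0.6, -0.6, -0.5]
finger_gap: 0.06
grip_force: 0.0
clock: 20.65
tcp_pos: [0.4574, -0.4541, 0.2831]
orientation: [-0.001, 0.819, 0.573, 0.0]
wrist_force: [-0.3, 0.0, -0.0]
finger_gap: 0.0597
grip_force: 0.0
t 20.65 tcp [ 0.4574 -0.4541  0.2831] ydir -20.04 tilt [-9.0e-04  1.7e-03 -1.0e+00] q [-0.91  0.45  0.32  1.44  0.    1.01] F [-0.3  0.  -0. ] M [ 0.03 -0.01 -0.01]
```

View pics/end.png

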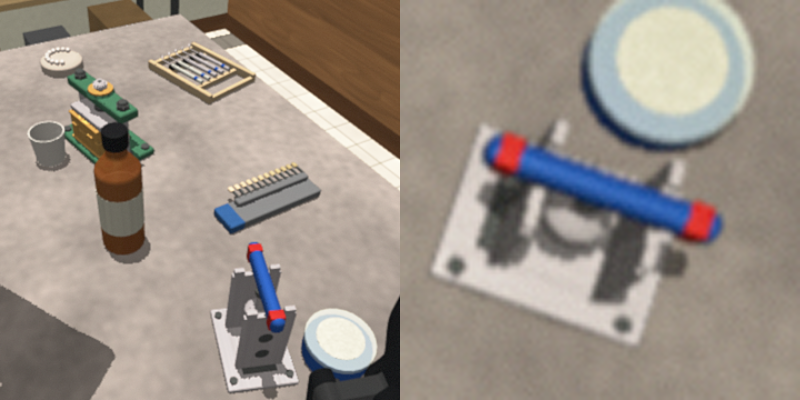

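The wrench lies in both notches as before (top crop bands at (510,155) and (700,220)), the bystanders are where they were, and the gripper is clear.

```bash
python3 -c "
from workcell import env
print(env.hand_in())"
```

```text
the job is handed in; nothing more can be done
None
```

The screw is turned clockwise to its stop (about 1.1 rad, stop confirmed by the moment climbing to 0.92 N m), the wrench hangs back in both notches, the bystanders look unmoved in the final picture, and the job was handed in at about 21 s; no verdict was shown.

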